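# Stack a tiered lacquer box in its decorating jig

### The job

Stack the three parts of the wooden box squarely inside the corner guides of the jig, ready for painting across the seams: first the box body, open side up, flat on the jig's plate, then the middle tier on it, then the lid board on top, each seated flat with its long side along the pocket's. Set each part down before letting go of it, do not drop it, and do not shift or tip the brush pot, mug, bowl or tin. The three parts and the jig may lie in any of four places on the bench.

Things in the scene. Friction and masses are not known exactly. Their poses are not given: they have to be found in the camera images.
- jig: Fixed jig: plywood plate 164 x 104 x 8 mm (x, y, z) with four L-shaped aluminium corner guides, 8 mm thick, upright to 60 mm and flaring out 5 mm to their tops 69 mm above the bench. Origin: centre of its underside; x along its length, z up. Between the guides the long sides are open over the middle 80 mm (room for a finger each side), the short sides over 28 mm.
- pocket (a point): Centre of the pocket floor (top of the jig plate, 8 mm above the bench), axes as the jig. The pocket between the guides is 124 x 64 mm (x, y): 2 mm of play all round each part. Seated, the box body has its origin here, the middle tier 28 mm above, the lid board 48 mm above.
- box_body: Bottom part of the box: dark wooden open-topped box 120 x 60 x 28 mm (x, y, z), walls 9 mm, floor 6 mm, the tallest of the three parts. Origin: centre of its underside; x along its length. Starts upright on the bench. It may go in either way round (a half turn about z makes no difference).
- middle_tier: Middle tier: dark wooden rectangular frame, open right through, 120 x 60 x 20 mm, walls 9 mm. Origin: centre of its underside; x along its length. Starts flat on the bench. It may go in either way round (a half turn about z makes no difference).
- lid_board: Lid board: solid dark wooden board 120 x 60 x 14 mm with a slightly raised field (1.5 mm) on top. Origin: centre of its underside; x along its length. Starts flat on the bench, field up. It may go in either way round (a half turn about z makes no difference).
- brush_pot: Bystander: blue ceramic pot 68 mm across, 110 mm high, with brushes standing up to 172 mm above the bench. Origin: centre of its underside.
- mug: Bystander: white mug 76 mm across, 90 mm high, handle at its own +y side (reaching about 70 mm from the centre). Origin: centre of its underside.
- bowl: Bystander: white bowl 110 mm across, 50 mm high. Origin: centre of its underside.
- tin: Bystander: closed flat tin 68 mm across, 50 mm high, with a paper label. Origin: centre of its underside.
Mind the look-alikes: they are no part of the job. What is shaped like the middle_tier but pink, turquoise or yellow is not meant.

How it is judged:
By the outcome, as a careful person would: the job done as asked, in the order asked, and still so for the second after the job is handed in, with the robot touching nothing.
It also fails if it takes over 72 s, if anything falls off the work surface, if the arm or the gripper's body presses on something with over 40 N, if the wrist force passes 120 N, or if a joint passes its speed limit or range.

### The arm

A 7-joint arm with a two-finger parallel gripper is mounted at the origin on the work surface. World frame = base frame: x ahead of the robot, y to its left, z up, the work surface at z = 0. Lengths are in m, angles in rad, forces in N, time in s.
With the tool pointing down it reaches from about 0.35 to 0.9 m from the base axis. Payload 19.9 kg.
Tool frame: the origin (TCP) lies between the finger pads; the fingertips stand 19 mm ahead of it and the grasp point (between the pads) is the TCP; z points along the fingers, y is the line along which they close (so a half turn about z gives the same grasp; the last joint's range is limited). The gripper opens to 94 mm and grips with 3 to 60 N. Pads are 16 mm wide; open, the fingers measure 119 mm over their backs; the gripper's body (75 mm by 177 mm) begins 78 mm behind the grasp point.
Start: joints at [-1.385, 0.417, -0.01, 1.614, 0.005, 1.111, -0.053], TCP at [0.141, 0.609, 0.224] pointing down, gripper open.
Joint ranges: [-2.81, 2.81], [-0.39, 2.02], [-1.27, 1.25], [0.06, 2.57], [-1.19, 4.33], [0.19, 2], [-2.82, 2.82]. Speed limits (rad/s): [1.89, 1.89, 2.39, 2.39, 3.01, 3.01, 3.01].

### API

Orientations are given as a 3x3 rotation matrix whose columns are the frame's x, y, z axes.
In Python, from rig import robot gives the robot as it stands. Calls block until the motion is done:
- robot.move_ptp(position, orientation): joint-space move of the TCP to a pose.
- robot.move_linear(position, velocity=0.15, frame=None, threshold=None): straight line of the TCP; frame=None keeps the orientation; velocity is the mean speed in m/s. With threshold (N) it stops when the force on the tool has changed by that much, and returns True; else False.
- robot.goto_joints(angles): joint-space move.
- robot.gripper_to(opening): finger opening in m; the grip force is fixed at half the most; returns when the fingers have stopped.
- robot.pause(seconds).
- robot.ik(position, orientation): joint angles nearest the present ones, or None.
- robot.get_state(): the state.
- robot.grab_frame(name): name is "scene" or "top"; returns the picture (420x560x3 uint8, red, green, blue); there is no depth.
- robot.camera_info(name): a dict with "fx", "fy", "cx", "cy" (pixels), "dist" ([k1, k2, p1, p2, k3] as OpenCV has them; the pictures are not rectified), "rvec" (rotation vector, rad) and "tvec" (3), from world to camera coordinates, as OpenCV has them. Camera axes: x right, y down, z forward; pixel columns grow to the right and rows downward; lengths in m; the calibration is good to about 2 mm. A picture is of the moment at which its call begins. camera_info takes no time and is no camera call.
A pose or a line that the arm cannot do raises robot.PlanningError and nothing moves.
- robot.sign_off(): hands the job in; it is judged then, once.
The state is a dict: "time": time; "qpos": joint angles; "joint_vel": joint speeds; "effort": joint torques, N m; "ee_pos": TCP position; "tool_rot": TCP orientation; "force": force on the tool from outside, world axes, zero at the start; "moment": the same for the moment, N m; "opening": finger opening in m; "grasp_force": force on a finger pad.
Only numpy, scipy, OpenCV 4.12 (cv2) and the standard library are available. Lean on these libraries where they do the work, as an engineer would, in place of code of your own. Each camera call takes 0.05 s, during which the arm holds its last target. There are 200 camera calls.

## Working session

There is one attempt and no reset: what is moved stays moved. The work goes in short steps, each a Python script; the robot and the scene stay as the last script left them, time stands still between calls to the robot, and variables do not carry over. Pictures are saved under pics/ and viewed, at most 10 in all, crops included, and the job is handed in when it is done.

```bash
ls; mkdir -p pics; python3 - <<'E'
from rig import robot
import cv2
for n in("top","scene"):
    cv2.imwrite(f"pics/{n}0.png",cv2.resize(robot.grab_frame(n)[:,:,::-1],(800,600),interpolation=cv2.INTER_CUBIC)); print(robot.camera_info(n))
    cv2.imwrite(f"pics/{n}0_raw.png",robot.grab_frame(n)[:,:,::-1])
print(robot.get_state())
E
```

```text
pics
{'fx': 381.3435534061145, 'fy': 381.3435534061145, 'cx': 281.941117201991, 'cy': 210.63230115226537, 'dist': array([-0.01465226,  0.        ,  0.        ,  0.        ,  0.        ]), 'rvec': array([ 2.07780644, -2.15204445,  0.21456387]), 'tvec': array([-0.06056789,  0.48000347,  1.08647797])}
{'fx': 422.9496543524873, 'fy': 422.9496543524873, 'cx': 277.72785267921466, 'cy': 207.01679030838335, 'dist': array([0.03116517, 0.        , 0.        , 0.        , 0.        ]), 'rvec': array([ 2.2764121 ,  1.20907773, -0.40121565]), 'tvec': array([-0.19071346, -0.34336906,  1.48071137])}
{'time': 0.2, 'qpos': array([-1.38452231,  0.41775623, -0.01029784,  1.61395339,  0.00473262,
        1.11068028, -0.05300114]), 'joint_vel': array([-9.00622394e-04, -2.54253523e-03,  5.84713326e-05, -1.76419951e-03,
       -9.19529537e-04,  1.35255642e-03,  3.08288210e-04]), 'effort': array([-1.64787480e-04, -8.50811434e+01,  6.38178326e-01, -4.25828183e+01,
       -4.87466273e-02,  1.70805812e-02,  8.89939838e-05]), 'ee_pos': array([0.14109795, 0.60863832, 0.22405403]), 'tool_rot': array([[-9.74175063e-01,  2.25794024e-01, -7.44538060e-05],
       [ 2.25794013e-01,  9.74174762e-01, -7.72062222e-04],
       [-1.01796017e-04, -7.68934987e-04, -9.99999699e-01]]), 'force': array([-0.17186424,  0.19027341, -0.56446317]), 'moment': array([ 0.03819163, -0.03691102,  0.03975252]), 'grasp_force': 0.0, 'opening': 0.09393358601480506}
```

View pics/top0.png

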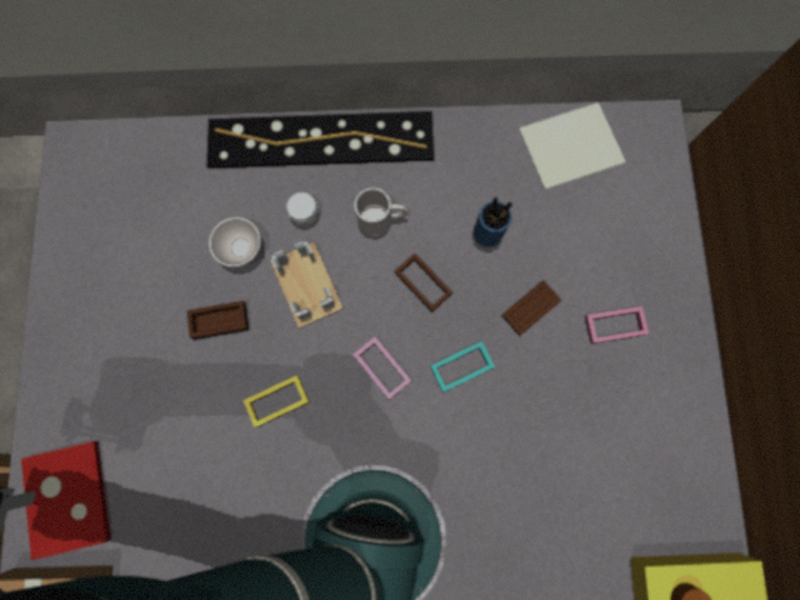

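View pics/scene0.png

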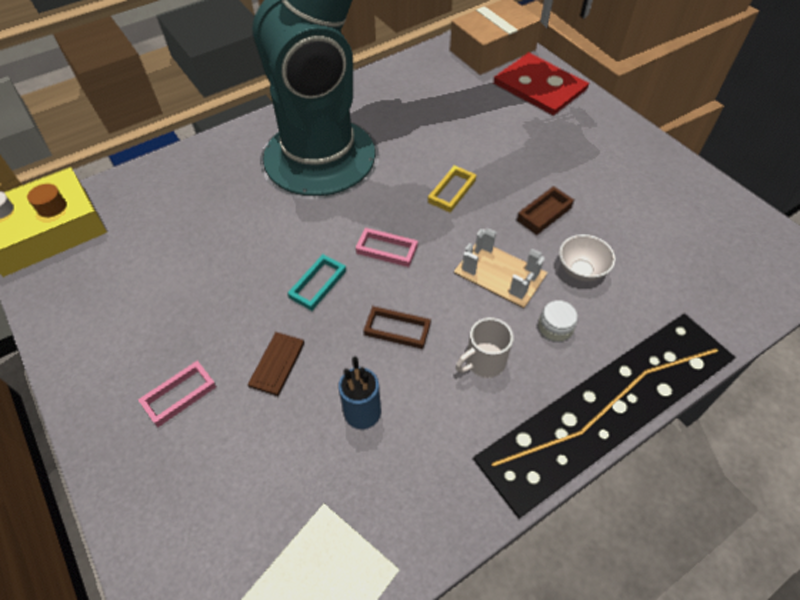

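Candidates in the top view (800x600):
- **Box body:** the dark open box at (218,320).
- **Middle tier:** the dark frame at (423,282). The frames at (382,368) and (617,325) pink, (463,366) turquoise and (275,401) yellow are look-alikes.
- **Lid:** the solid dark board at (531,308).
- **Jig:** (306,284).

Next I'll enlarge all four to confirm them and read their corners.

```bash
cat > mont.py <<'E'
import cv2,numpy as np
# 4 crops each 65x48 raw px ->6x =390x288
C={"top":[(218,320),(306,284),(423,282),(531,308)],"scene":[(545,210),(501,268),(397,327),(277,363)]}
def make():
    for n in C:
        im=cv2.imread(f"pics/{n}0_raw.png"); out=[]
        for (u,v) in C[n]:
            cx,cy=int(u*.7),int(v*.7); x0,y0=cx-33,cy-25
            # output pixel (i) -> raw x0 + (i+.5)/6-.5
            t=cv2.resize(im[y0:y0+50,x0:x0+66],None,fx=6,fy=6,interpolation=cv2.INTER_CUBIC)
            t=np.clip(t.astype(float)*1.6,0,255).astype(np.uint8)
            for k in range(0,66,5): cv2.line(t,(k*6,0),(k*6,12 if k%10==0 else 5),(255,255,255),1)
            for k in range(0,50,5): cv2.line(t,(0,k*6),(12 if k%10==0 else 5,k*6),(255,255,255),1)
            cv2.putText(t,f"{x0},{y0}",(20,290),0,.5,(0,255,255),1); out.append(t)
        cv2.imwrite(f"pics/{n}_mont.png",np.vstack([np.hstack(out[:2]),np.hstack(out[2:])]))
make()
E
python3 mont.py
```

```text
(no output)
```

View pics/top_mont.png

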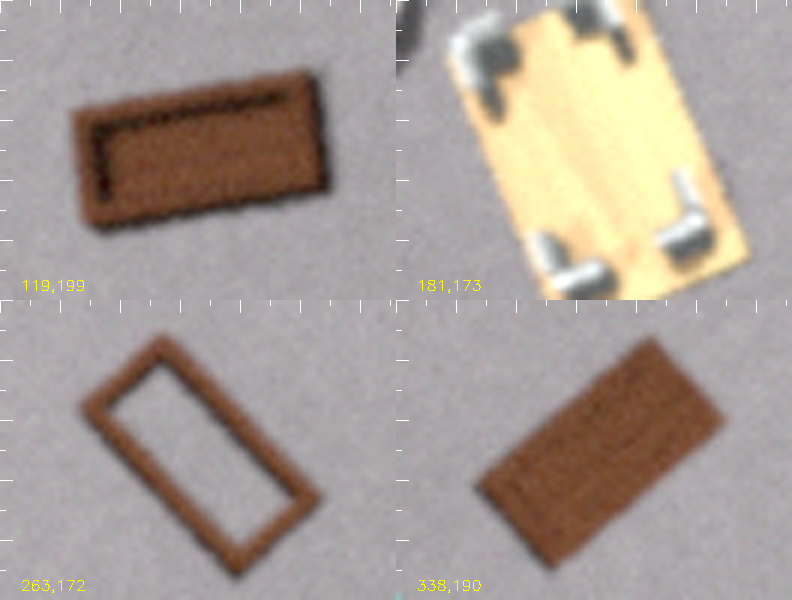

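View pics/scene_mont.png

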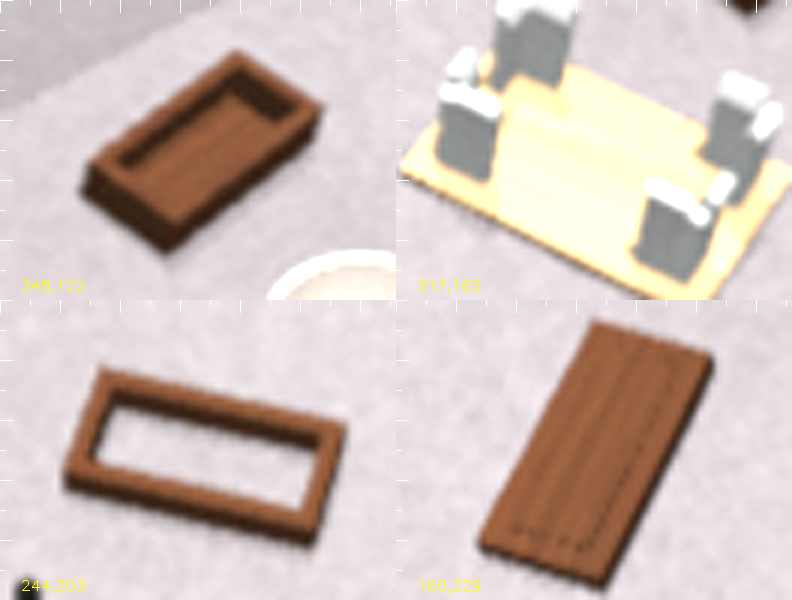

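All four are confirmed: a dark open box with a floor, a dark open frame, a solid dark board with a raised field, and the plywood jig. I'll fit known-size silhouettes in each camera separately and jointly.

```bash
cat > fit.py <<'E'
import cv2,numpy as np
from scipy.optimize import minimize
from rig import robot
CI={n:robot.camera_info(n) for n in("top","scene")}
def proj(n,P):
    c=CI[n]; K=np.array([[c["fx"],0,c["cx"]],[0,c["fy"],c["cy"]],[0,0,1]])
    return cv2.projectPoints(np.asarray(P,float).reshape(-1,1,3),c["rvec"],c["tvec"],K,c["dist"])[0][:,0]
def unproj(n,uv,z):
    c=CI[n]; K=np.array([[c["fx"],0,c["cx"]],[0,c["fy"],c["cy"]],[0,0,1]])
    p=cv2.undistortPoints(np.array([[uv]],float),K,c["dist"])[0,0]
    R=cv2.Rodrigues(c["rvec"])[0]; o=-R.T@c["tvec"]; d=R.T@[p[0],p[1],1]
    return (o+d*(z-o[2])/d[2])
def box(x0,x1,y0,y1,z0,z1): return np.array([[x,y,z] for x in(x0,x1) for y in(y0,y1) for z in(z0,z1)])
def place(P,q): c,s=np.cos(q[2]),np.sin(q[2]); return P@np.array([[c,-s,0],[s,c,0],[0,0,1]]).T+[q[0],q[1],q[3] if len(q)>3 else 0]
S=8
def render(n,Ps,roi):
    x0,y0,w,h=roi; m=np.zeros((h*S,w*S),np.uint8)
    for P in Ps:
        uv=cv2.convexHull(proj(n,P).astype(np.float32))[:,0]
        cv2.fillPoly(m,[np.round(((uv-[x0,y0]+.5)*S-.5)*16).astype(np.int32)],255,shift=4)
    return cv2.GaussianBlur(cv2.resize(m,(w,h),interpolation=cv2.INTER_AREA)/255.,(0,0),.7)
W=.0595
MODEL={"body":[box(-.06,.06,-.03,.03,0,.028)],"tier":[box(-.06,.06,-.03,.03,0,.020)],"lid":[box(-.06,.06,-.03,.03,0,.014)],
 "jig":[box(-.082,.082,-.052,.052,0,.008)]}
GUIDES=[box(*sorted((sx*.04,sx*.075)),*sorted((sy*.012,sy*.045)),.008,.069) for sx in(-1,1) for sy in(-1,1)]
def alpha(im,kind):
    im=cv2.GaussianBlur(im.astype(np.float32),(0,0),.5)
    if kind=="jig": f=im[...,0]-im[...,2]
    else: f=-im[...,2]
    return f
def fit(kind,imgs,q0,cams):
    D={}
    for n in cams:
        uv=proj(n,place(MODEL[kind][0],q0)); a=np.floor(uv.min(0)-12).astype(int); b=np.ceil(uv.max(0)+12).astype(int)
        roi=(*a,*(b-a)); f=alpha(imgs[n][a[1]:b[1],a[0]:b[0]],kind); m=render(n,[place(p,q0) for p in MODEL[kind]],roi)
        fg=np.median(f[m>.9]) if kind!="tier" else np.percentile(f,97); bg=np.median(f[m<.02])
        al=np.clip((f-bg)/(fg-bg),0,1)
        cs,_=cv2.findContours((al>.5).astype(np.uint8),cv2.RETR_EXTERNAL,cv2.CHAIN_APPROX_NONE)
        c=max(cs,key=cv2.contourArea); F=np.zeros(al.shape,np.uint8); cv2.drawContours(F,[c],-1,1,-1)
        near=cv2.dilate(F,np.ones((7,7)))>0
        al=np.where(cv2.erode(F,np.ones((3,3)))>0,1,al)*near
        wt=np.ones_like(al)
        if kind=="jig":
            g=render(n,[place(p,q0) for p in GUIDES],roi); wt=(cv2.dilate(g,np.ones((5,5)))<.05)*1.
        D[n]=(roi,al,wt)
    def cost(q): return sum(((render(n,[place(p,q) for p in MODEL[kind]],r)-a)**2*w).sum() for n,(r,a,w) in D.items())
    best=None; q=np.array(q0,float)
    for s in(.006,.002):
        sim=np.vstack([q]+[q+d for d in np.diag([s,s,s*15])]); r=minimize(cost,q,method="Nelder-Mead",options=dict(initial_simplex=sim,xatol=1e-5,fatol=1e-4,maxiter=200)); q=r.x
    return q,r.fun
E
python3 - <<'E'
from fit import *
imgs={n:cv2.imread(f"pics/{n}0_raw.png")[:,:,::-1] for n in CI}
# long axis: two end midpoints in top 800-scale
L={"body":[(190,324),(246,315),.028],"jig":[(293,249),(319,318),.008],"tier":[(406,264),(440,300),.02],"lid":[(512,323),(550,292),.014]}
for k,(a,b,z) in L.items():
    A,B=[unproj("top",np.array(p)*.7,z) for p in(a,b)]; c=(A+B)/2; d=B-A
    q0=[c[0],c[1],np.arctan2(d[1],d[0])]; print(k,"init",np.round(q0,4),"len",np.linalg.norm(d).round(3))
    for cams in(("top",),("scene",),("top","scene")):
        q,f=fit(k,imgs,q0,cams); print("  ",cams,np.round(q[:2]*1e3,1),np.degrees(q[2]).round(2),round(f,2))
for nm,uv,z in(("pot",(491,228),.1),("mug",(373,203),.09),("bowl",(235,240),.05),("tin",(301,207),.05)): print(nm,unproj("top",np.array(uv)*.7,z).round(3))
E
```

```text
body init [ 0.4555  0.3141 -1.4432] len 0.119
   ('top',) [457.  318.7] -81.72 2.36
   ('scene',) [457.3 319.4] -81.61 1.65
   ('top', 'scene') [457.1 318.8] -81.6 4.17
jig init [ 0.533   0.132  -2.7933] len 0.166
   ('top',) [533. 133.] -157.42 0.28
   ('scene',) [528.2 134.1] -158.45 2.85
   ('top', 'scene') [532.1 133.6] -158.43 7.36
tier init [ 0.5237 -0.1222 -2.4378] len 0.108
   ('top',) [ 525.3 -121.9] -139.74 1.86
   ('scene',) [ 525.  -121.7] -139.63 4.37
   ('top', 'scene') [ 525.2 -121.8] -139.57 6.6
lid init [ 0.4607 -0.3519 -0.932 ] len 0.108
   ('top',) [ 462.3 -352.5] -52.38 1.99
   ('scene',) [ 461.6 -352.5] -52.61 1.15
   ('top', 'scene') [ 462.  -352.5] -52.58 3.5
pot [ 0.613 -0.263  0.1  ]
mug [ 0.679 -0.022  0.09 ]
bowl [0.623 0.276 0.05 ]
tin [0.692 0.135 0.05 ]
```

The part fits agree within 1 mm between the two cameras. The jig fits differ by about 5 mm, so I'll check the jig overlay.

```bash
cat > ov.py <<'E'
from fit import *
def overlay(imgs,qs,out,k=6):
    o=[]
    for n in CI:
        uv=proj(n,[[.532,.133,.03]])[0].astype(int); x0,y0=uv-[33,40]; t=cv2.resize(np.ascontiguousarray(imgs[n][y0:y0+80,x0:x0+66,::-1]),None,fx=k,fy=k,interpolation=cv2.INTER_CUBIC)
        for q,col in qs:
            def pl(P,closed=True): cv2.polylines(t,[np.round((proj(n,place(np.array(P,float),q))-[x0,y0]+.5)*k-.5).astype(int)],closed,col,1,cv2.LINE_AA)
            for z in(0,.008): pl([[-.082,-.052,z],[.082,-.052,z],[.082,.052,z],[-.082,.052,z]])
            pl([[-.062,-.032,.008],[.062,-.032,.008],[.062,.032,.008],[-.062,.032,.008]])
            pl([[-.062,-.032,.060],[.062,-.032,.060],[.062,.032,.060],[-.062,.032,.060]])
        o.append(t)
    cv2.imwrite(out,np.hstack(o))
E
python3 - <<'E'
from ov import *
imgs={n:cv2.imread(f"pics/{n}0_raw.png")[:,:,::-1] for n in CI}
r=np.radians
overlay(imgs,[((.533,.133,r(-157.42)),(0,255,0)),((.5282,.1341,r(-158.45)),(0,0,255))],"pics/ov1.png")
E
```

```text
(no output)
```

View pics/ov1.png

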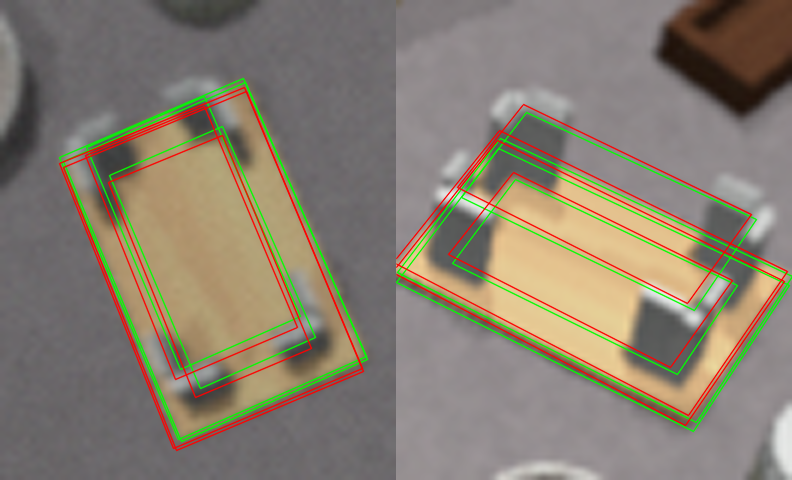

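Green (the top fit) follows the plate edges and corners in both views, with the lower corner at (180,441) in top and (692,428) in scene. The red scene fit is pulled off by the dark side face. I'll use the green fit and pick the body first.

```bash
cat > act.py <<'E'
import numpy as np
from rig import robot
r=np.radians
JIG=np.array([.5326,.1331,r(-157.5)])
PARTS={"body":(.4571,.3189,r(-81.6),.0225,.008),"tier":(.5252,-.1218,r(-139.6),.0205,.036),"lid":(.4620,-.3525,r(-52.5),.0205,.056)}
HI=.225
def rot(t): c,s=np.cos(t),np.sin(t); return np.array([[c,s,0],[s,-c,0],[0,0,-1.]])
def best(x,y,z,t):
    q=robot.get_state()["qpos"]; o=[]
    for tt in(t,t+np.pi):
        s=robot.ik([x,y,z],rot(tt))
        if s is not None: o.append((np.abs(np.array(s)-q).max(),tt))
    return rot(min(o)[1])
def rep(m):
    s=robot.get_state(); print(m,"t%.1f"%s["time"],"p",np.round(s["ee_pos"]*1e3,1),"op %.1f"%(s["opening"]*1e3),"gf %.0f"%s["grasp_force"],"F",np.round(s["force"],1)); return s
def pick(k):
    x,y,t,h,_=PARTS[k]; R=best(x,y,HI,t)
    robot.move_ptp([x,y,HI],R); robot.gripper_to(.094)
    robot.move_linear([x,y,h+.03],.25); hit=robot.move_linear([x,y,h],.08,threshold=15); rep(f"down hit={hit}")
    if hit: return False
    robot.gripper_to(.05); s=rep("closed"); robot.move_linear([x,y,HI],.25); s=rep("lifted"); return abs(s["opening"]-.06)<.003
def over(k):
    x,y,t=JIG; h,zp=PARTS[k][3:]
    robot.move_ptp([x,y,HI],best(x,y,HI,t)); robot.move_linear([x,y,h+max(.075,zp+.015)],.2); rep("over jig")
E
python3 - <<'E'
from act import *
if pick("body"): over("body")
E
```

```text
down hit=False t3.4 p [457.1 318.7  22.2] op 94.3 gf 0 F [0.  0.4 0.2]
closed t4.0 p [457.1 318.9  22.6] op 59.7 gf 30 F [-1.1  0.7  3.2]
lifted t5.0 p [456.5 318.6 223.7] op 60.1 gf 30 F [ 0.2  0.  -2.2]
over jig t6.6 p [533.1 133.5  98.4] op 59.7 gf 30 F [ 0.5 -0.5 -0.8]
```

```bash
cat >> act.py <<'E'
def lower(k,thr=10):
    x,y,t=JIG; h,zp=PARTS[k][3:]; z=h+zp
    hit=robot.move_linear([x,y,z+.006],.08,threshold=thr); s=rep(f"near hit={hit} target z {z*1e3:.1f}")
    if hit: return False
    hit=robot.move_linear([x,y,z-.003],.02,threshold=thr); s=rep(f"contact hit={hit}")
    return abs(s["ee_pos"][2]-z)<.003
def release():
    s=robot.get_state(); p=s["ee_pos"]; robot.gripper_to(.074); rep("open")
    robot.move_linear([p[0],p[1],p[2]+.01],.05); robot.move_linear([p[0],p[1],HI],.25)
E
python3 - <<'E'
from act import *
print(lower("body"))
E
```

```text
near hit=True target z 30.5 t7.2 p [532.3 132.9  51.3] op 59.7 gf 30 F [-0.4  0.1 -0.9]
False
```

```bash
python3 - <<'E'
from act import *
x,y,_=JIG
for z in(.045,.038,.0335):
    hit=robot.move_linear([x,y,z],.03,threshold=10); rep(f"{z} hit={hit}")
    if hit: break
E
```

```text
0.045 hit=True t7.4 p [532.5 133.   50. ] op 60.0 gf 30 F [-0.9 -0.1  5.9]
```

```bash
python3 - <<'E'
from ov import *
from act import JIG
imgs={n:robot.grab_frame(n) for n in CI}
for n in CI: cv2.imwrite(f"pics/{n}1_raw.png",imgs[n][:,:,::-1])
overlay(imgs,[(tuple(JIG),(0,255,0))],"pics/ov2.png")
E
```

```text
(no output)
```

View pics/ov2.png

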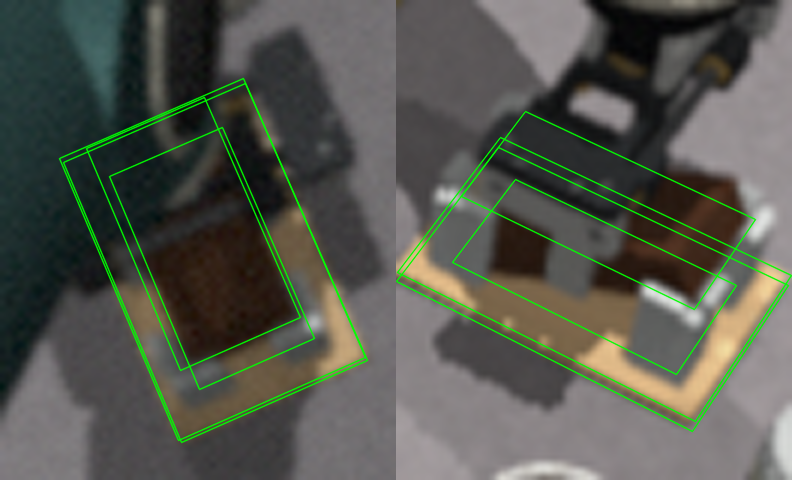

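The body is between the guides, about 20 mm above the plate, and rubs on a wall. I'll lift 4 mm, feel for the four walls, and centre it.

```bash
cat >> act.py <<'E'
def probe(z,thr=6):
    """feel the pocket's walls along jig y then x with the held part; returns the pocket centre"""
    c=np.array(JIG[:2]); t=JIG[2]; ax={"x":np.array([np.cos(t),np.sin(t)]),"y":np.array([-np.sin(t),np.cos(t)])}
    for a in("y","x"):
        e=[]
        for sg in(1,-1):
            robot.move_linear([*c,z],.03); g=c+sg*.009*ax[a]
            hit=robot.move_linear([*g,z],.02,threshold=thr); s=robot.get_state()
            e.append((s["ee_pos"][:2]-c)@ax[a]); print(a,sg,hit,"%.2f mm"%(e[-1]*1e3),np.round(s["force"],1),"Mz",np.round(s["moment"],2))
        c=c+ax[a]*sum(e)/2; robot.move_linear([*c,z],.03)
    return c
E
python3 - <<'E'
from act import *
print(robot.get_state()["moment"])
x,y,_=JIG; robot.move_linear([x,y,.056],.03); rep("up")
c=probe(.056); print(c); rep("centred")
E
```

```text
[-0.2127886   0.47796726 -0.00799287]
up t7.8 p [532.6 133.2  56. ] op 60.4 gf 30 F [ 0.5 -1.  -1.4]
y 1 True 1.51 mm [ 0.1  1.  -1.2] Mz [ 0.37  0.15 -0.01]
y -1 True -2.48 mm [ 1.9 -2.5 -1.2] Mz [-0.45 -0.3  -0.03]
x 1 True 4.50 mm [3.5 1.6 1.4] Mz [ 0.05 -0.61  0.06]
x -1 True -2.48 mm [-2.2 -0.2  2.8] Mz [-0.08  0.36  0.04]
[0.53148259 0.13315708]
centred t10.6 p [531.3 133.1  56. ] op 59.7 gf 30 F [-0.   0.7 -1.6]
```

```bash
python3 - <<'E'
from fit import *
from act import JIG
print(proj("scene",place(np.array([[.06,0,.03],[-.06,0,.03]]),JIG)))
im=robot.grab_frame("scene")[:,:,::-1]; u=proj("scene",[[.532,.133,.03]])[0].astype(int)
t=np.clip(im[u[1]-36:u[1]+36,u[0]-48:u[0]+48]*1.5,0,255).astype(np.uint8); print(u)
cv2.imwrite("pics/s2.png",cv2.resize(t,None,fx=8,fy=8,interpolation=cv2.INTER_CUBIC))
E
```

```text
[[333.45278637 176.91333485]
 [369.98175166 194.53604988]]
[351 185]
```

View pics/s2.png

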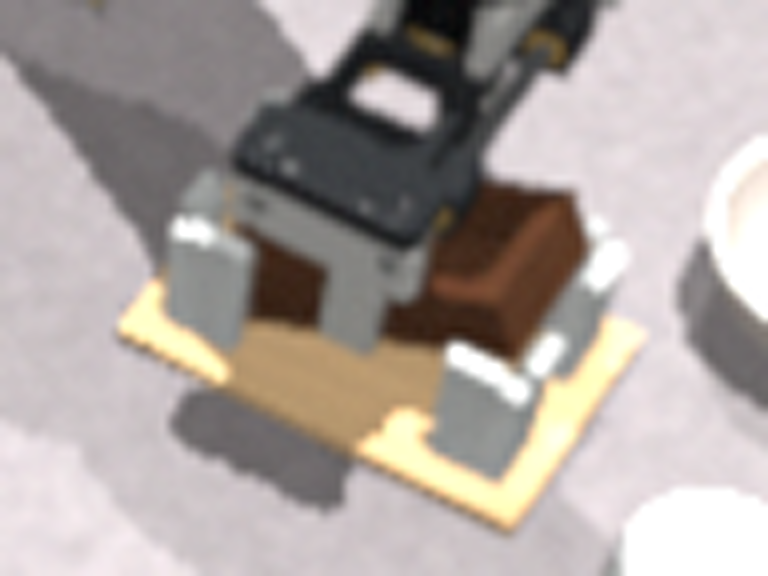

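The body has pitched about 20° in the grip: its +x end is low and touching the plate, and its -x end is up at the guide tops. I'll lift out, level it on the free bench where it started, set it down and measure again.

```bash
python3 - <<'E'
from act import *
from fit import *
x,y,_=JIG; robot.move_linear([x,y,HI],.15)
bx,by,bt=PARTS["body"][:3]
robot.move_ptp([bx,by,HI],best(bx,by,HI,bt)); robot.move_linear([bx,by,.065],.2)
hit=robot.move_linear([bx,by,.0225],.04,threshold=25); rep(f"level {hit}")
robot.pause(.2); robot.gripper_to(.08); rep("open"); robot.move_linear([bx,by,HI],.25)
robot.move_ptp([.45,.1,HI],best(.45,.1,HI,bt))
imgs={n:robot.grab_frame(n) for n in CI}
for n in CI: cv2.imwrite(f"pics/{n}2_raw.png",imgs[n][:,:,::-1])
for cams in(("top",),("scene",),("top","scene")):
    q,f=fit("body",imgs,(bx,by,bt),cams); print("  ",cams,np.round(q[:2]*1e3,1),np.degrees(q[2]).round(2),round(f,2))
rep("")
E
```

```text
level False t14.9 p [457.4 319.8  22.4] op 59.9 gf 30 F [0.5 4.3 5.1]
open t15.7 p [457.  318.8  22.4] op 80.1 gf 0 F [-0.6  0.5 -0. ]
   ('top',) [469.7 340.1] -22.36 328.57
   ('scene',) [457.7 325.2] -81.31 1.53
   ('top', 'scene') [457.9 326.1] -80.54 744.54
 t17.6 p [450.2 101.5 224.8] op 80.2 gf 0 F [ 0.7 -0.1  0.8]
```

```bash
python3 - <<'E'
import fit as M
from fit import *
imgs={n:cv2.imread(f"pics/{n}0_raw.png")[:,:,::-1] for n in CI}
q0=(.5325,.1332,np.radians(-157.5))
def sat(im,k): im=cv2.GaussianBlur(im.astype(np.float32),(0,0),.7); return (im[...,0]-im[...,2])/(im[...,0]+5)
orig=M.alpha
for nm,al,zz in(("sat full",sat,(0,.008)),("R-B top",orig,(.0078,.008)),("R-B full",orig,(0,.008))):
    M.alpha=al; MODEL["jig"]=[box(-.082,.082,-.052,.052,*zz)]
    for cams in(("top",),("scene",)):
        q,f=fit("jig",imgs,q0,cams); print(nm,cams,np.round(q[:2]*1e3,1),np.degrees(q[2]).round(2),round(f,2))
# guide tops: bright caps, enlarged top crop at 10x with predicted guide-top centre
o=[]
for n in CI:
    u=proj(n,[[.532,.133,.03]])[0].astype(int); x0,y0=u-[20,28] if n=="top" else u-[27,25]
    w,h=(40,56) if n=="top" else (54,50)
    t=cv2.resize(np.ascontiguousarray(imgs[n][y0:y0+h,x0:x0+w,::-1]),None,fx=8,fy=8,interpolation=cv2.INTER_CUBIC); t=t[:448] if t.shape[0]>448 else cv2.copyMakeBorder(t,0,448-t.shape[0],0,0,0)
    def pl(P,col,cl=True): cv2.polylines(t,[np.round((proj(n,place(np.array(P,float),q0))-[x0,y0]+.5)*8-.5).astype(int)],cl,col,1,cv2.LINE_AA)
    R=lambda a,b,z:[[-a,-b,z],[a,-b,z],[a,b,z],[-a,b,z]]
    pl(R(.067,.037,.069),(0,255,0)); pl(R(.075,.045,.069),(255,255,0)); pl(R(.082,.052,.008),(0,0,255)); pl(R(.082,.052,0),(255,0,255))
    o.append(t)
cv2.imwrite("pics/ov3.png",np.hstack(o))
E
```

```text
sat full ('top',) [532.2 132.6] -157.13 1.77
sat full ('scene',) [529.8 133.5] -157.99 0.16
R-B top ('top',) [531.4 132.2] -157.39 0.28
R-B top ('scene',) [530.9 131.5] -158.92 0.67
R-B full ('top',) [532.9 132.9] -157.58 0.27
R-B full ('scene',) [530.8 135. ] -156.24 3.2
```

View pics/ov3.png

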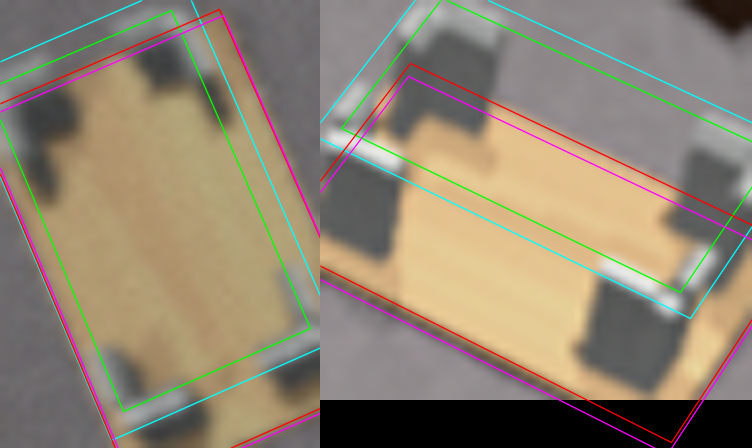

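The jig overlay fits; averaging the fits gives a pocket centre of about (0.5313, 0.1335). I'll regrasp and descend with a low contact threshold, so a touch can't pitch the part.

```bash
sed -i 's/^JIG=.*/JIG=np.array([.5313,.1335,r(-157.6)])/; s/"body":(.4571,.3189,r(-81.6)/"body":(.4575,.3248,r(-81.4)/' act.py; python3 - <<'E'
from act import *
if pick("body"):
    over("body"); robot.pause(.2); s=rep("ready")
    x,y,_=JIG
    for z in(.085,.075,.065,.055,.045,.036):
        hit=robot.move_linear([x,y,z],.04,threshold=5); s=rep(f"{z} hit={hit}"); print(s["moment"].round(2))
        if hit: break
E
```

```text
down hit=False t20.3 p [457.4 324.6  22.2] op 94.0 gf 0 F [ 0.   0.4 -0.1]
closed t21.0 p [457.5 324.8  22.6] op 59.9 gf 30 F [-1.3 -0.7  3.4]
lifted t21.9 p [456.9 324.5 223.7] op 60.0 gf 30 F [-0.7  0.5 -2.1]
over jig t23.6 p [531.8 133.8  98.3] op 59.7 gf 30 F [ 0.2 -0.2 -1.3]
ready t23.8 p [531.8 133.8  98.5] op 59.6 gf 30 F [-0.1  0.3 -2.1]
0.085 hit=False t24.2 p [531.2 133.3  84.8] op 59.5 gf 30 F [-0.5 -0.3 -1.8]
[-0.05  0.13  0.07]
0.075 hit=True t24.4 p [530.8 133.2  81.2] op 59.8 gf 30 F [ 0.1  0.8 -2.5]
[-0.06  0.17 -0.02]
```

```bash
cat > crop.py <<'E'
from fit import *
def crop(out,k=6):
    o=[]
    for n in CI:
        im=robot.grab_frame(n)[:,:,::-1]; u=proj(n,[[.532,.133,.05]])[0].astype(int)
        o.append(cv2.resize(np.clip(im[u[1]-36:u[1]+36,u[0]-32:u[0]+32]*1.5,0,255).astype(np.uint8),None,fx=k,fy=k,interpolation=cv2.INTER_CUBIC))
    cv2.imwrite(out,np.hstack(o))
E
python3 -c "
from crop import *; crop('pics/c3.png'); print(robot.get_state()['moment'],robot.get_state()['force'])"
```

```text
[-0.07516323  0.11713997  0.00197116] [ 0.35565095 -0.61376343 -1.42342674]
```

View pics/c3.png

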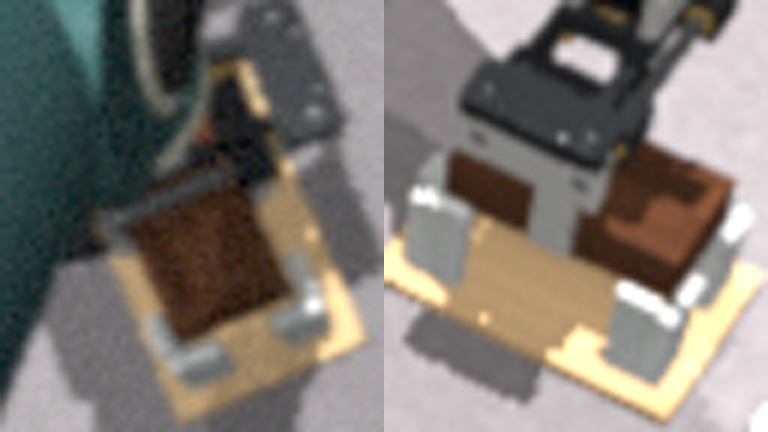

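In scene, the body's lower edge has slope about 0.40 against 0.52 for the plate edge, so the -x end is raised again. I'll back up and measure the held part's pose numerically (x, y, z, pitch) in free air.

```bash
cat > held.py <<'E'
from fit import *
from act import JIG
def held(h,H=.028,show=True,cams=("scene",)):
    """pose of the held part: offset along its length, height offset, pitch; box ends only, gripper band masked"""
    s=robot.get_state(); p=s["ee_pos"]; X=s["tool_rot"][:,0]; t=np.arctan2(X[1],X[0])
    if np.cos(t-JIG[2])<0: t+=np.pi
    imgs={n:robot.grab_frame(n) for n in cams}; B=box(-.06,.06,-.03,.03,0,H)-[0,0,h]
    def pose(v):
        c,sn=np.cos(v[2]),np.sin(v[2]); Q=B@np.array([[c,0,sn],[0,1,0],[-sn,0,c]]).T+[v[0],0,v[1]]   # +pitch: +x end down
        return place(Q,(p[0],p[1],t,p[2]))
    D={}
    for n in cams:
        uv=proj(n,pose([0,0,0])); a=np.floor(uv.min(0)-10).astype(int); b=np.ceil(uv.max(0)+10).astype(int); roi=(*a,*(b-a))
        im=cv2.GaussianBlur(imgs[n][a[1]:b[1],a[0]:b[0]].astype(np.float32),(0,0),.6)
        brown=((im[...,0]-im[...,2])/(im[...,0]+5)>.30)&(im[...,0]<130)
        band=[place(box(-.022,.022,-.055,.055,-.024,.1),(p[0],p[1],t,p[2])),place(box(-.045,.045,-.095,.095,.02,.2),(p[0],p[1],t,p[2]))]
        wt=render(n,band,roi)<.1
        D[n]=(roi,brown*1.,wt)
        cv2.imwrite(f"pics/held_{n}.png",np.hstack([brown*255,wt*255]).astype(np.uint8))
    f=lambda v:sum((((render(n,[pose(v)],r)-a)**2)*w).sum() for n,(r,a,w) in D.items())
    best=min((minimize(f,[0,0,p0],method="Nelder-Mead",options=dict(initial_simplex=[[0,0,p0],[.004,0,p0],[0,.004,p0],[0,0,p0+.1]],xatol=1e-4,fatol=1e-2)) for p0 in(-.25,0,.25)),key=lambda r:r.fun)
    v=best.x; print("held: dx %.1f dz %.1f mm pitch %.1f deg cost %.1f (flat %.1f)"%(v[0]*1e3,v[1]*1e3,np.degrees(v[2]),best.fun,f([0,0,0]))); return v
E
python3 - <<'E'
from held import *
x,y,_=JIG; robot.move_linear([x,y,.115],.08); robot.pause(.2)
print(np.mean([robot.get_state()["moment"] for _ in range(1)],0),robot.get_state()["tool_rot"].round(3).tolist())
held(.0225)
E
```

```text
[-0.03655452  0.13245039 -0.04076531] [[0.925, 0.381, -0.001], [0.381, -0.925, -0.0], [-0.001, 0.0, -1.0]]
held: dx 1.1 dz 1.3 mm pitch -1.9 deg cost 280.8 (flat 285.5)
```

```bash
python3 - <<'E'
from held import *
im=robot.grab_frame("scene").astype(int); u=proj("scene",[[.532,.133,.05]])[0].astype(int); print(u)
t=im[u[1]-36:u[1]+20:2,u[0]-30:u[0]+36:2]
S=100*(t[...,0]-t[...,2])//(t[...,0]+5)
for a,b in zip(S,t[...,0]): print(" ".join("%3d"%x if x>20 else "  ." for x in a))
print()
for a in t[...,0][::1]: print(" ".join("%3d"%x for x in a))
E
```

```text
[352 181]
  .   .   .   .   .   .   .   .   .   .   .   .   .   .   .   .   .   .   .   .   .   .   .   .   .   .   .   .   .   .   .   .   .
  .   .   .   .   .   .   .   .   .   .   .   .   .   .   .   .   .   .   .   .   .   .   .   .   .   .   .   .   .   .   .   .   .
  .   .   .   .   .   .   .   .   .   .   .   .   .   .   .   .   .   .   .   .   .   .   .   .   .   .   .   .   .   .   .   .   .
  .   .   .   .   .   .   .   .   .   .   .   .   .   .   .   .   .   .   .   .   .   .   .   .   .   .   .   .   .   .   .   .   .
  .   .   .   .   .   .   .   .   .   .   .   .   .   .   .   .   .   .   .   .   .   .   .   .   .   .   .   .   .   .   .   .   .
  .   .   .   .   .   .   .   .   .   .   .   .   .   .   .   .   .   .   .   .   .   .   .   .   .   .   .   .   .   .   .   .   .
  .   .   .   .   .   .   .   .   .   .   .   .   .   .   .   .   .   .   .   .   .   .   .   .   .   .   .   .   .   .   .   .   .
  .   .   .   .   .   .   .   .   .   .   .   .   .   .   .   .   .   .   .   .   .   .   .   .   .   .   .   .   .   .   .   .   .
  .   .   .   .   .   .   .   .   
[... 5602 characters left out ...]
 110  97  96  99  92 177 207 163 149 152
212 222 208 162  97  94 119 120 123 124 121 120 119 120 118 117 115 111 113 124 111 112 118 119 132 172 101  98 223 236 209 152 155
114 171 216 220 139 118 123 124 121 121 124 124 122 121 119 120 119 117 134 219 192 132 111 118 180 156  96 164 230 230 142 154 155
136 118 109 119 122 120 121 122 123 122 120 122 124 124 124 121 120 120 106 115 178 220 153 111 172 112 122 206 216 160 149 152 153
138 116  72  77  95 112 122 125 140 122 124 123 121 122 123 124 123 122  99  92  95 113 180 182 107 198 200 210 180 142 157 155 149
133  74  73  72  74  77  91 112 123 121 121 121 125 123 129 184 150 125  95  93  93  91 111 126 141 212 215 202 132 133 153 153 151
```

```bash
sed -i 's/>.30)&(im\[...,0\]<130)/>.42)\&(im[...,0]<105)/' held.py; python3 - <<'E'
from held import *
v=held(.0225)
t=JIG[2]; p=robot.get_state()["ee_pos"]
e=proj("scene",place(np.array([[.06,.03,-.0225],[-.06,.03,-.0225],[.06,-.03,-.0225],[-.06,-.03,-.0225]]),(p[0],p[1],t,p[2])));print(e.round(1)-[322,145], p)
E
```

```text
held: dx 3.3 dz 0.5 mm pitch 2.1 deg cost 14.1 (flat 26.2)
[[ 8.1 24.4]
 [46.5 42.8]
 [18.4 11.1]
 [56.3 28.6]] [0.53119448 0.13339637 0.11475593]
```

```bash
python3 - <<'E'
from held import *
h=.0225; s=robot.get_state(); p=s["ee_pos"]; t=JIG[2]
def go(n,half,B=box(-.06,.06,-.03,.03,0,.028)-[0,0,h],pit=np.radians(2)):
    im0=robot.grab_frame(n)
    def pose(v,B=B):
        c,sn=np.cos(pit),np.sin(pit); Q=B@np.array([[c,0,sn],[0,1,0],[-sn,0,c]]).T+[v[0],v[1],0]; return place(Q,(*p[:2],t,p[2]))
    uv=proj(n,pose([0,0])); a=np.floor(uv.min(0)-12).astype(int); b=np.ceil(uv.max(0)+12).astype(int); roi=(*a,*(b-a))
    im=cv2.GaussianBlur(im0[a[1]:b[1],a[0]:b[0]].astype(np.float32),(0,0),.6)
    sat=(im[...,0]-im[...,2])/(im[...,0]+5); br=((sat>.42)&(im[...,0]<105))*1.
    if half: w=render(n,[pose([0,0],box(.03,.09,-.06,.06,-h,.0055))],roi)>.5
    else: w=render(n,[place(box(-.022,.022,-.055,.055,-.024,.1),(*p[:2],t,p[2])),place(box(-.045,.045,-.095,.095,.02,.2),(*p[:2],t,p[2]))],roi)<.1
    f=lambda v:(((render(n,[pose(v)],roi)-br)**2)*w).sum()
    r=minimize(f,[.001,0],method="Nelder-Mead",options=dict(initial_simplex=[[.001,0],[.006,0],[.001,.004]],xatol=1e-4,fatol=1e-2))
    print(n,half,(r.x*1e3).round(1),round(r.fun,1))
go("scene",False); go("scene",True); go("top",True)
E
```

```text
scene False [ 3.2 -0.6] 22.0
scene True [-38.4  19.2] 72.7
top True [-6.8  1.7] 15.8
```

```bash
python3 - <<'E'
from held import *
from act import *
t=JIG[2]; c=JIG[:2]-.0033*np.array([np.cos(t),np.sin(t)])+.0003*np.array([-np.sin(t),np.cos(t)]); print(c)
robot.move_linear([*c,.1],.05)
for z in(.09,.083,.076,.069,.062,.055,.048,.041,.034):
    hit=robot.move_linear([*c,z],.03,threshold=4.5); s=rep(f"{z} hit={hit}"); print("   ",s["moment"].round(2))
    if hit: break
held(.0225)
E
```

```text
[0.53446532 0.13448017]
0.09 hit=False t26.6 p [534.4 134.4  89.9] op 59.6 gf 30 F [ 0.  -0.3 -1.2]
    [-0.07  0.12  0.02]
0.083 hit=True t26.8 p [534.2 134.3  86.9] op 59.8 gf 30 F [-0.3 -0.5 -1.7]
    [-0.06  0.17 -0.02]
held: dx 3.3 dz 1.1 mm pitch 1.7 deg cost 8.9 (flat 24.1)
```

That hit looks like noise: the force and the held pose are unchanged. I'll descend in small steps and judge contact from the settled force instead.

```bash
cat >> act.py <<'E'
def still(): 
    F=[]
    for _ in range(4): robot.pause(.02); s=robot.get_state(); F.append(np.r_[s["force"],s["moment"]])
    return np.mean(F,0)
def descend(c,z0,z1,step=.006,lim=3.,v=.04,thr=9):
    b=still(); z=z0
    while z>z1+1e-6:
        z=max(z-step,z1); hit=robot.move_linear([*c,z],v,threshold=thr); d=still()-b; p=robot.get_state()["ee_pos"]
        print("z %.1f (%.1f) hit %d dF"%(z*1e3,p[2]*1e3,hit),d[:3].round(1),"dM",d[3:].round(2))
        if np.linalg.norm(d[:3])>lim: return p[2]
    return p[2]
E
python3 - <<'E'
from held import *
from act import *
c=[.5345,.1345]
descend(c,.087,.0335); rep(""); held(.0225)
E
```

```text
z 81.0 (82.3) hit 1 dF [-0.1 -0.4  0.4] dM [0.01 0.   0.01]
z 75.0 (77.8) hit 1 dF [ 0.  -0.1  0.3] dM [-0.02  0.03  0.02]
z 69.0 (69.0) hit 0 dF [-1.7 -0.4 -0.1] dM [-0.19  0.45  0.02]
z 63.0 (62.9) hit 0 dF [-1.8 -0.1 -0.1] dM [-0.15  0.4   0.01]
z 57.0 (56.9) hit 0 dF [-0.8 -0.5  0.6] dM [-0.07  0.25  0.02]
z 51.0 (52.7) hit 1 dF [-0.8  0.1  6. ] dM [-0.04  0.23  0.09]
 t28.9 p [535.2 134.7  52.7] op 59.5 gf 30 F [-0.8  0.6  4.5]
held: dx 9.0 dz 14.7 mm pitch 19.4 deg cost 8.6 (flat 108.2)
```

The settled forces show contact at the -x end below the flare, so the true pocket centre is nearer the robot. The scene saturation fit, which had the lowest cost, put it at x≈0.5298. I'll re-level on the bench, measure, regrasp, and aim using the measured offset of the held part.

```bash
python3 - <<'E'
from act import *
from fit import *
s=robot.get_state()["ee_pos"]; robot.move_linear([s[0],s[1],.19],.2)
bx,by,bt=PARTS["body"][:3]
robot.move_ptp([bx,by,.19],best(bx,by,.19,bt)); robot.move_linear([bx,by,.06],.25)
hit=robot.move_linear([bx,by,.0225],.06,threshold=30); rep(f"level {hit}")
robot.gripper_to(.08); robot.move_linear([bx,by,.19],.3); rep("up")
imgs={"scene":robot.grab_frame("scene")}
q,f=fit("body",imgs,(bx,by,bt),("scene",)); print(np.round(q*1e3,1),np.degrees(q[2]).round(2),round(f,2))
cv2.imwrite("pics/scene4_raw.png",imgs["scene"][:,:,::-1])
E
```

```text
level False t32.0 p [457.5 325.   22.2] op 59.6 gf 30 F [1.8 1.3 0.3]
up t33.3 p [457.3 324.8 190.1] op 79.9 gf 0 F [-0.5 -1.1 -0.6]
[  457.3   331.2 -1430.3] -81.95 71.11
```

```bash
python3 - <<'E'
from fit import *
im=cv2.imread("pics/scene4_raw.png")[:,:,::-1]
for q0 in((.4573,.3312,np.radians(-81.6)),(.4573,.326,np.radians(-81.6))):
    q,f=fit("body",{"scene":im},q0,("scene",)); print(np.round(q[:2]*1e3,1),np.degrees(q[2]).round(2),round(f,2))
u=proj("scene",[[.4573,.331,.014]])[0].astype(int); t=im[u[1]-26:u[1]+24:2,u[0]-30:u[0]+30:2].astype(int)
for a in t: print(" ".join("%3d"%x[2] for x in a))
E
```

```text
[457.7 330.8] -81.92 70.77
[457.1 330.8] -82.29 71.17
142 141 142 142 141 142 140 140 142 143 141 140 142 141 141 140 140 140 140 141 141 140 139 143 142 139 142 142 140 138
107 107 138 143 144 145 142 142 141 142 144 144 142 139 140 141 140 142 140 141 142 142 138 138 138 142 139 140 142 142
 85  84  87 101 112 144 142 140 141 142 143 143 142 140 140 139 139 140 143 142 140 138 138 139 139 145 141 142 142 142
 85  85  85  85  82  86  86 107 109 109 108 128 142 145 145 142 139 140 142 145 141 141 143 143 145 141 143 142 140 140
 85  84  86  87  85  86  85  85  84  82  83  85  86 107 125 145 143 142 141 139 141 143 144 141 146 144 142 140 138 143
 84  87  84  84  84  85  85  84  86  85  84  85  86  85  87  88 110 125  62 122 145 144 144 141 139 143 144 144 143 143
 84  84  83  84  84  84  86  84  83  85  83  83  85  86  86  86  57  29  19  33  86 139 141 141 143 142 142 144 142 143
 84  84  85  84  85  86  86  86  86  85  84  83  84  85  81  49  25  16  17  15  31  61 123 144 144 142 143 144 142 143
 83  84  84  85  85  85  83  86  84  83  86  85  85  74  33  21  15  15  15  14  16  2
[... 1253 characters left out ...]
 141 143 124  75  20  15  14  20  25  19  14  42  64  76  85  85  84  85 120 139 137 140 139 136 138
137 138 138 139 139 141 142 142 129  94  31  13  15  14  22  84  70  80  82  84  84  85 129 140 138 137 137 140 140 141
140 137 140 139 141 142 139 124 123 122 111  61  13  39 106 125 115 105  82  83 102 131 141 139 135 136 138 138 137 141
138 138 140 142 139 131 126 122 123 123 123 123  92 116 125 124 123 129 106 103 130 143 142 142 142 143 143 144 139 139
137 138 142 142 137 120 126 123 122 126 122 122 121 123 122 125 122 123 121 136 141 141 142 168 185 163 164 173 160 173
139 142 139 142 138 134 124 123 124 126 126 122 121 126 126 123 122 120 120 124 125 166 184 156 143 145 146 146 146 144
```

```bash
cat >> act.py <<'E'
def guided(c,z0,zseat,step=.003,fl=.9,maxn=40):
    """step down; a side force from a wall moves the part away from it; stop on the seat"""
    t=JIG[2]; ax=np.array([[np.cos(t),np.sin(t)],[-np.sin(t),np.cos(t)]]); c=np.array(c,float); b=still(); z=z0
    for _ in range(maxn):
        z=max(z-step,zseat-.003); robot.move_linear([*c,z],.05,threshold=20); d=still()-b; f=ax@d[:2]; m=ax@d[3:5]
        print("z %.1f f"%(z*1e3),f.round(1),"fz %.1f m"%d[2],m.round(2),"c",(c*1e3).round(1))
        if z<zseat+.003 and d[2]>2.5: return c,z,"seated"
        if z<=zseat-.003+1e-6: return c,z,"bottom"
        mv=np.where(np.abs(f)>fl,np.sign(f)*.0012,0)
        if mv.any(): c=c+mv@ax; z+=step
        elif d[2]>6: return c,z,"blocked"
    return c,z,"steps"
E
python3 - <<'E'
import act
from act import *
from fit import *
import held as Hd
im=np.minimum(cv2.imread("pics/scene4_raw.png")[:,:,::-1],85)
q,f=fit("body",{"scene":im},(.4573,.331,r(-81.9)),("scene",)); print(np.round(q[:2]*1e3,1),np.degrees(q[2]).round(2),round(f,2))
if f<15 and abs(q[0]-.4573)<.003 and abs(q[1]-.331)<.004:
    PARTS["body"]=(q[0]-.0002,q[1]-.0004,q[2],.0225,.008); act.HI=.17
    R=best(q[0],q[1],.17,q[2]); print("tool x at pick",R[:,0].round(2))
    if pick("body"):
        c=[.5295,.1327]; robot.move_ptp([*c,.17],best(*c,.17,JIG[2])); robot.move_linear([*c,.1],.2); rep("over")
        Hd.held(.0225)
E
```

```text
[457.1 331. ] -80.66 15.26
```

```bash
sed -i 's/"body":(.4575,.3248,r(-81.4)/"body":(.4572,.3307,r(-81.5)/; s/^HI=.*/HI=.17/' act.py; python3 - <<'E'
from act import *
import held as Hd
print("tool x at pick",best(.4572,.3307,.17,r(-81.5))[:,0].round(2))
if pick("body"):
    c=[.5295,.1327]; robot.move_ptp([*c,.17],best(*c,.17,JIG[2])); robot.move_linear([*c,.1],.2); rep("over"); Hd.held(.0225)
E
```

```text
tool x at pick [-0.15  0.99  0.  ]
down hit=False t35.2 p [457.1 330.5  22.3] op 94.0 gf 0 F [-0.3  0.2  0.2]
closed t35.8 p [457.3 330.7  22.6] op 59.8 gf 30 F [0.4 0.3 3.1]
lifted t36.5 p [456.6 330.4 168.8] op 60.0 gf 30 F [ 0.2  0.6 -1.9]
over t37.9 p [529.6 133.1 100.4] op 59.6 gf 30 F [ 1.1  0.2 -0.9]
held: dx 2.1 dz 0.4 mm pitch -1.7 deg cost 10.4 (flat 18.9)
```

```bash
python3 - <<'E'
from act import *
c=[.5295,.1327]; robot.move_linear([*c,.086],.1)
print(guided(c,.086,.0305)); rep("")
E
```

```text
z 83.0 f [0.4 0.5] fz 0.0 m [ 0.   -0.03] c [529.5 132.7]
z 80.0 f [0.7 0. ] fz -0.2 m [-0.01 -0.05] c [529.5 132.7]
z 77.0 f [ 0.4 -0.3] fz -0.2 m [-0.04 -0.05] c [529.5 132.7]
z 74.0 f [-0.   0.1] fz 0.2 m [ 0.02 -0.06] c [529.5 132.7]
z 71.0 f [ 0.1 -0.2] fz 0.2 m [-0.02 -0.06] c [529.5 132.7]
z 68.0 f [-0.3 -0.2] fz -0.0 m [-0.02 -0.04] c [529.5 132.7]
z 65.0 f [0.5 0.5] fz -0.3 m [ 0.01 -0.04] c [529.5 132.7]
z 62.0 f [0.4 0.4] fz -0.2 m [-0.02 -0.05] c [529.5 132.7]
z 59.0 f [0.6 0.4] fz -0.2 m [ 0.   -0.05] c [529.5 132.7]
z 56.0 f [0.1 0. ] fz 0.1 m [-0.01 -0.04] c [529.5 132.7]
z 53.0 f [0.4 0.5] fz -0.2 m [-0.01 -0.05] c [529.5 132.7]
z 50.0 f [0.6 0.7] fz -0.2 m [-0.01 -0.06] c [529.5 132.7]
z 47.0 f [0.2 0.3] fz -0.1 m [ 0.   -0.04] c [529.5 132.7]
z 44.0 f [0.5 0.1] fz -0.0 m [-0.02 -0.06] c [529.5 132.7]
z 41.0 f [-0.   0.2] fz -0.7 m [ 0.01 -0.07] c [529.5 132.7]
z 38.0 f [0.3 0.5] fz -0.4 m [-0.02 -0.04] c [529.5 132.7]
z 35.0 f [ 0.  -0.3] fz 0.3 m [-0.02 -0.04] c [529.5 132.7]
z 32.0 f [0.3 0.4] fz -0.0 m [ 0.01 -0.06] c [529.5 132.7]
z 29.0 f [ 1.5 -0.2] fz 10.7 m [-0.21 -0.2 ] c [529.5 132.7]
(array([0.5295, 0.1327]), 0.028999999999999946, 'seated')
 t44.3 p [530.2 132.9  29.6] op 60.0 gf 30 F [-1.5 -0.3  9.4]
```

The body is seated with no side contact (10.7 N at the right height). I'll release it and do the tier with the proven pocket centre.

```bash
python3 - <<'E'
import act
from act import *
release(); rep("body released")
if pick("tier"):
    c=[.5296,.1328]; h,zp=PARTS["tier"][3:]; robot.move_ptp([*c,.17],best(*c,.17,JIG[2])); robot.move_linear([*c,h+.071],.2); rep("over")
    res=guided(c,h+.071,h+zp,step=.006); print(res); rep("")
    if res[2]=="seated": release(); rep("tier released")
E
```

```text
open t44.8 p [529.5 132.7  29. ] op 74.1 gf 0 F [-0.3 -0.4 -0.7]
body released t45.8 p [529.9 133.  169.8] op 74.0 gf 0 F [-1.  -0.5 -1.5]
down hit=True t48.4 p [ 525.  -121.4   19.3] op 93.9 gf 6 F [-2.8  1.5 11.9]
```

The fingertips brushed the bench from a 1 mm overshoot. I'll raise 2 mm, grip and carry on.

```bash
sed -i 's/,\.0205,/,.0217,/g' act.py; python3 - <<'E'
from act import *
x,y,t,h,zp=PARTS["tier"]
robot.move_linear([x,y,h],.03); rep("up"); robot.gripper_to(.05); rep("closed"); robot.move_linear([x,y,.17],.25); s=rep("lifted")
if abs(s["opening"]-.06)<.003:
    c=[.5296,.1328]; robot.move_ptp([*c,.17],best(*c,.17,JIG[2])); robot.move_linear([*c,h+.071],.25); rep("over")
    res=guided(c,h+.071,h+zp,step=.006); print(res); rep("")
    if res[2]=="seated": release(); rep("tier released")
E
```

```text
up t48.6 p [ 525.1 -121.8   21.4] op 93.9 gf 0 F [0.5 0.9 0. ]
closed t49.3 p [ 525.2 -121.7   21.6] op 59.4 gf 30 F [-0.5  0.9 -1. ]
lifted t50.0 p [ 524.7 -121.4  168.9] op 59.7 gf 30 F [ 0.1  0.  -2. ]
over t51.5 p [530.1 131.4  93.3] op 59.9 gf 30 F [ 0.2 -0.  -0.7]
z 86.7 f [-0.1  0.8] fz -0.4 m [ 0.   -0.03] c [529.6 132.8]
z 80.7 f [-0.7 -0. ] fz -0.6 m [-0.02 -0.01] c [529.6 132.8]
z 74.7 f [0.3 0.4] fz -1.0 m [-0.   -0.04] c [529.6 132.8]
z 68.7 f [-0.1  0.2] fz -0.4 m [ 0.   -0.02] c [529.6 132.8]
z 62.7 f [-0.4  0. ] fz -0.9 m [-0.01 -0.02] c [529.6 132.8]
z 56.7 f [0.3 0.2] fz 6.8 m [-0.16 -0.19] c [529.6 132.8]
(array([0.5296, 0.1328]), 0.056699999999999966, 'seated')
 t53.5 p [530.3 132.9  56.7] op 59.6 gf 30 F [ 0.7 -0.5  7.1]
open t54.0 p [529.9 132.8  56.5] op 74.1 gf 0 F [-0.6 -0.2  0. ]
tier released t54.9 p [530.2 133.2 170.2] op 74.3 gf 0 F [-0.6 -0.1 -1.1]
```

```bash
sed -i 's/^HI=.*/HI=.2/' act.py; python3 - <<'E'
from act import *
if pick("lid"):
    x,y,t,h,zp=PARTS["lid"]; c=[.5296,.1328]; robot.move_ptp([*c,.2],best(*c,.2,JIG[2])); robot.move_linear([*c,h+.073],.25); rep("over")
    res=guided(c,h+.073,h+zp,step=.005); print(res); s=rep("")
    if res[2]=="seated":
        robot.gripper_to(.074); p=s["ee_pos"]; robot.move_linear([p[0],p[1],.16],.15); rep("lid released")
E
```

```text
down hit=False t58.4 p [ 461.8 -352.6   21.6] op 93.8 gf 0 F [ 0.2 -1.4  0.2]
closed t59.1 p [ 462.  -352.5   21.8] op 59.6 gf 30 F [-0.6  0.3  1.7]
lifted t59.9 p [ 461.7 -351.9  198.7] op 59.6 gf 30 F [-0.1 -1.1 -0.8]
over t62.3 p [530.3 132.   95.7] op 59.6 gf 30 F [ 0.1 -0.3 -0.5]
z 89.7 f [-0.4  0.1] fz -0.1 m [-0.02 -0.03] c [529.6 132.8]
z 84.7 f [ 0.2 -0.1] fz -0.4 m [-0.03 -0.02] c [529.6 132.8]
z 79.7 f [-0.5 -0.5] fz -0.2 m [-0.03 -0.02] c [529.6 132.8]
z 74.7 f [-1.3 -1. ] fz 9.5 m [-0.08  0.22] c [529.6 132.8]
(array([0.5296, 0.1328]), 0.0747, 'seated')
 t63.6 p [530.6 133.   75.3] op 60.0 gf 30 F [1.3 0.6 9.4]
lid released t64.8 p [530.1 133.1 159.3] op 73.9 gf 0 F [ 0.5  0.2 -0.7]
```

```bash
python3 -c "
from crop import *; crop('pics/c5.png')"
```

```text
(no output)
```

View pics/c5.png

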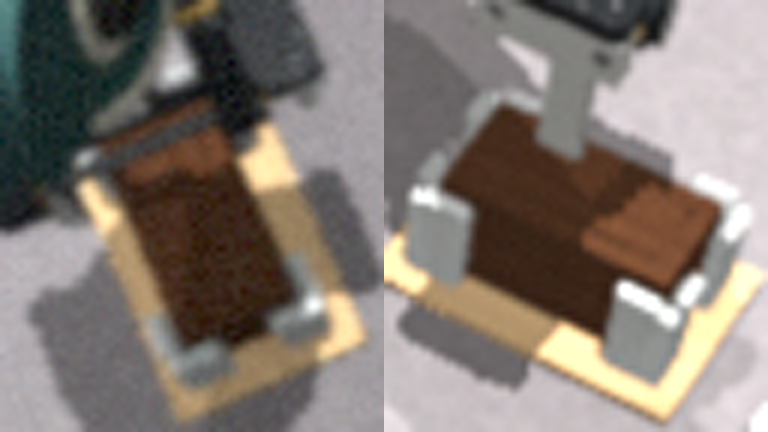

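The picture shows the stack square between the guides. The lid is level at the guide tops (left end (450,180), right end (680,280)), parallel to the plate edge, and the gripper is clear above it.

```bash
python3 -c "
from rig import robot; print(robot.sign_off())"
```

```text
the job is handed in; nothing more can be done
None
```

I stacked the body, middle tier and lid square inside the jig guides, each set down before release, and handed the job in at about 65 s of the 72 s; the body took three tries because it twice tilted against a guide.

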